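# Zero the measuring slide against its stop

## Task

Set the measuring slide to its datum, only pressing and pushing with the fingertips: hold the black lock button on the carriage down while you slide the carriage all the way against the steel stop, without shifting the stop, then let the button up so the carriage is locked there. Then press the large round zero key on the readout and let it go. Leave the two small keys and everything standing on the bench alone.

Things in the scene. Friction and masses are not known exactly. Their poses are not given: they have to be found in the camera images.
- slide_base: Bed of the measuring slide: cream, 170 mm (x) by 370 mm (y), fixed to the bench. Origin: on the bench under the slide. Its x axis points across the slide, away from the robot; its y axis is the sliding direction, level, towards the stop. The bed spans y -205 to +165 mm, 50 mm high at its two ends.
- carriage (a joint): Travel of the carriage along the slide's +y in m; grows towards the stop. Cream plate 150 x 110 mm, top 56 mm above the bench; at its rear (slide x 0 and more) a glass disc and a V block with a steel shaft, up to 93 mm high. Starts parked far from the stop (value 0), held by a catch with 1.5 mm of play; moves easily (1.5 N) with the lock button down.
- carriage_face (a point): Middle of the carriage's leading end face (the one that meets the stop), axes as the slide's. The gap to the stop is the slide-y distance from here to stop_face.
- lock_top (a point): Centre of the top of the lock button: a black rectangular thumb pad, 30 mm (slide x) by 38 mm (slide y), at the carriage's front edge (robot side), top 70 mm above the bench when up, 14 mm above the plate around it. Moves with the carriage and the pad.
- tab_top (a point): Middle of the upper edge of the push tab, an upright aluminium plate fixed to the carriage, 44 mm wide (slide x), 6 mm thick, top 84 mm above the bench. It stands on the stop side of the lock button; its near face is 24 mm from the button's centre in slide +y, so a fingertip pressing the button can push on it.
- lock (a joint): How far the lock button is down, m: 0 up, 0.008 fully down. Springs back: 4 N to start, 8 N fully down. Beyond 0.0035 it frees the catch and counts as held down; below 0.0015 as let go. One catch at the start, one at the stop: the button must be down to reach the stop, and comes up again there only with the carriage against it (within about 1.5 mm).
- stop_face (a point): Face of the stop that the carriage meets: dark steel block, 85 mm (slide x) by 26 mm (slide y), top 63 mm above the bench with a round aluminium screw head on top to 73 mm, clamped on the rails at a place that differs each time. A low catch arm (under 40 mm high) reaches 83 mm from it at the robot's side; the carriage passes over it. 150 to 200 mm ahead of the carriage face at first.
- readout: Readout unit fixed to the bench, left of the slide: dark key shelf 75 mm (x, robot side) by 190 mm (y), 36 mm high, and behind it a cream display housing 50 mm deep, 85 mm high. Origin: on the bench under the line between shelf and housing; x points from the shelf to the housing.
- zero_top (a point): Centre of the top of the zero key: the large round key, 26 mm diameter, on the left (+y of the readout) of the key shelf, 48 mm above the bench when up.
- zero_key (a joint): How far the zero key is down, m: 0 up, 0.004 fully down; springs back; 1.5 N to start, 3.5 N fully down. Counts as pressed beyond 0.0025.
- key_mid_top (a point): Top centre of the middle key: small, square, 14 mm, 43 mm above the bench, 70 mm to the right of the zero key. Not to be pressed.
- key_end_top (a point): Top centre of the right-hand key: small, square, 14 mm, 43 mm above the bench, 120 mm to the right of the zero key. Not to be pressed.
- key_mid (a joint): How far the middle key is down, m (0 up, 0.004 down).
- key_end (a joint): How far the right-hand key is down, m (0 up, 0.004 down).
- plug_gauge: Bystander: plug gauge, steel, 28 mm diameter at the foot, 75 mm tall, standing behind the slide. Loose; to be left alone. Origin: centre of its underside.
- ring_gauge: Bystander: steel ring gauge, 52 mm outside, 20 mm tall, lying behind the slide. Loose; to be left alone. Origin: centre of its underside.
- shaft: Bystander: dark steel stepped shaft, 32 mm diameter at the foot, 70 mm tall, standing in front of the slide. Loose; to be left alone. Origin: centre of its underside.
- v_block: Bystander: steel V block, 40 x 45 x 34 mm, in front of the slide. Loose; to be left alone. Origin: centre of its underside.
- gauge_block: Bystander: steel block, 30 x 50 x 22 mm, past the slide's right-hand (-y) end. Loose; to be left alone. Origin: centre of its underside.
- mug: Bystander: white mug, 76 mm wide, 90 mm tall, beside the readout. Loose; to be left alone. Origin: centre of its underside.
- brush: Bystander: hand brush lying behind the readout. Loose; to be left alone. Origin: at the middle of its length.
Things that resemble listed ones, but are neither listed nor needed, are in the scene too. Leave any purple look-alike of the readout alone.

How it is judged:
On the way, in this order (a step that is already met when the one before it is completed fails the run):
1. the lock button is held down and the carriage slides, part of the way still to go (value of joint lock above 0.0035 m and distance of carriage_face from where it was at the start of the episode above 0.02 m and y of stop_face in the frame of carriage_face above 0.02 m).
2. the carriage stands against the stop, the button still held down (value of joint lock above 0.0035 m and y of stop_face in the frame of carriage_face below 0.003 m), for 0.1 s.
3. the button is let up, the carriage locked against the stop (value of joint lock below 0.0015 m and y of stop_face in the frame of carriage_face below 0.003 m), for 0.2 s.
4. the zero key is pressed with the carriage locked against the stop (all of step 3 and value of joint zero_key above 0.0025 m), for 0.05 s.
At the end, for the whole second after the job is handed in: the carriage face within 3 mm of the stop and at rest, the lock button up (less than 1.5 mm down), the zero key up again (less than 1 mm down) (all of step 3 and value of joint zero_key below 0.001 m and velocity of joint carriage between -0.005 and 0.005 m/s); the robot touches nothing.
It fails at once if the carriage is pushed along with the lock button up (value of joint lock below 0.001 m and velocity of joint carriage above 0.03 m/s and distance of carriage_face from where it was at the start of the episode above 0.01 m and y of stop_face in the frame of carriage_face above 0.01 m).
It fails at once if the stop is shifted by more than 4 mm (distance of stop_face from where it was at the start of the episode above 0.004 m).
It fails at once if one of the small keys is pressed (value of joint any of key_mid, key_end above 0.002 m).
It fails at once if a bystander is lifted, carried or shifted by more than 15 mm (distance of any of plug_gauge, ring_gauge, shaft, v_block, gauge_block, mug, brush from where it was at the start of the episode above 0.015 m).
It also fails if it takes over 50 s, if anything falls off the work surface, if the arm or the gripper's body presses on something with over 40 N, if the wrist force passes 120 N, or if a joint passes its speed limit or range.

## Robot

A 7-joint arm with a two-finger parallel gripper is mounted at the origin on the work surface. World frame = base frame: x ahead of the robot, y to its left, z up, the work surface at z = 0. Lengths are in m, angles in rad, forces in N, time in s.
With the tool pointing down it reaches from about 0.4 to 0.85 m from the base axis. Payload 10.4 kg.
Tool frame: the origin (TCP) lies at the centre of the arm's flange, where the gripper is bolted on; the fingertips stand 173 mm ahead of it and the grasp point (between the pads) lies 155 mm ahead of it; z points along the fingers, y is the direction in which the jaws open and shut (so a half turn about z gives the same grasp; the last joint's range is limited). The gripper opens to 85 mm and grips with 20 to 120 N. Pads are 22 mm wide; open, the fingers measure 114 mm over their backs; the gripper's body (76 mm by 85 mm) begins 54 mm behind the grasp point. The pads swing forward as they close: fully open they stand 13 mm farther back than shut.
Start: joints at [1.214, 0.332, -0.065, 1.46, 0.022, 1.35, -0.088], TCP at [0.205, -0.591, 0.405] pointing down, gripper open.
Joint ranges: [-2.6, 2.6], [-0.5, 2.12], [-1.47, 1.34], [0.16, 2.42], [-1.27, 4.41], [0.06, 2.06], [-2.6, 2.6]. Speed limits (rad/s): [2.22, 2.22, 2.79, 2.79, 3.14, 3.14, 3.14].

## Interface

Orientations are given as [roll, pitch, yaw] about the fixed x, y, z axes, in that order (R = Rz(yaw) Ry(pitch) Rx(roll)).
In Python, from bench import robot gives the robot as it stands. The module is installed in compiled form; this text tells all that it offers.
- The arm moves only by the shell command python3 -m crank 'ROWS' [FORCE]. ROWS is JSON, a list that holds one entry, the list of rows, each a list of 5 numbers: the finger opening in mm, from 0 to 85.4, then the shift along the tool's x, y, z in mm, then the turn about the tool's z in rad. In form: [[[gripper, tx, ty, tz, yaw], ...]]. A call has 1 to 8 rows; each row shifts and turns the commanded pose from where the row before left it, along the tool's axes as they then stand; what a row does not reach is not made up. A row lasts 1/8 s, in which the tool goes at most 62.5 mm and 10.7 degrees, less where a joint would pass 70% of its speed; a pose out of reach is approached as far as the arm can. A call with a gripper value outside its range is refused whole. The fingers move at their own pace and stop on an object; FORCE is the grip in N (left out, the last holds). Time passes only in rows, so rows that do not move let the fingers close. It gives the time, the measured TCP pose, the force and the opening at its end, in the units of the state.
- robot.get_obs(): the state, without advancing time (a new reading comes with each control period).
- robot.snapshot(name): name is "side" or "top" or "wrist"; returns a dict with "img" (480x640x3 uint8, red, green, blue), "fx", "fy", "cx", "cy" (pixels), "R" (3x3) and "t" (3): a world point X has camera coordinates R X + t. Camera axes: x right, y down, z forward; pixel columns grow to the right and rows downward; lengths in m; the calibration is good to about 2 mm. A picture is of the moment at which its call begins. There is no depth.
- robot.sign_off(): hands the job in, once; it reports no verdict.
Trained networks look in the newest picture that a camera, given by its name, has taken for a name from the list of things; names that differ only in an ending like _2 or _b are one class to them, and where a whole thing is asked for, a point or a joint stands for the part that bears it (a point fixed in the world has none). Each returns a list of dicts, best first, with "p" (0 to 1); they miss things now and then, are a little off and sometimes report something else, mostly with a low value. They report only what shows in the picture. A call takes as long as a camera call. They do not tell look-alikes from the thing itself.
- robot.find_in(camera, target): "centre" ([x, y, z] in m, in world coordinates, good to about 4 mm: the middle of the surface that is visible of it).
- robot.silhouettes(camera, target): "pixels" (480x640 bool, what is visible of it).
The state is a dict: "time": time; "joints": joint angles; "joint_velocities": joint speeds; "joint_torque": joint torques, N m; "tcp_pos": TCP position; "tcp_rot": TCP orientation; "ft_force": force on the tool from outside, world axes, zero at the start; "torque": the same for the moment, N m; "finger_gap": finger opening in m.
Only numpy, scipy, OpenCV 4.12 (cv2) and the standard library are available. Lean on these libraries where they do the work, as an engineer would, in place of code of your own. Each camera call takes 0.05 s, during which the arm holds its last target.

## Working session

There is one attempt and no reset: what is moved stays moved. The work goes in short steps, Python scripts to look and compute and a shell command to move; the robot and the scene stay as the last step left them, time stands still between calls to the robot, and variables do not carry over. Pictures are saved under pics/ and viewed, and the job is handed in when it is done.

```bash
mkdir -p pics
python3 - <<'E'
from bench import robot
import cv2
o=robot.get_obs(); print({k:o[k] for k in('time','tcp_pos','tcp_rot','ft_force','finger_gap')})
for c in('side','top','wrist'):
    s=robot.snapshot(c); cv2.imwrite(f'pics/{c}0.png',s['img'][:,:,::-1]); print(c,s['fx'],s['R'],s['t'])
    for n in('slide_base','lock_top','tab_top','stop_face','carriage_face','readout','zero_top','key_mid_top','key_end_top'):
        print(n,[(round(d['p'],2),[round(float(x),4) for x in d['centre']]) for d in robot.find_in(c,n)][:3])
E
```

```text
{'time': 0.0, 'tcp_pos': array([ 0.20472749, -0.59036999,  0.40391623]), 'tcp_rot': array([-3.14017504e+00,  7.52957398e-05,  3.33790141e-01]), 'ft_force': array([-0.35033178,  0.49364089, -0.08268798]), 'finger_gap': 0.08535394940101819}
side 541.6095904726745 [[ 0.99805534 -0.06098721 -0.01288829]
 [-0.04649647 -0.59067559 -0.80556839]
 [ 0.04151657  0.80460109 -0.59236261]] [-0.52554192  0.18705264  1.26725269]
slide_base [(0.72, [0.5982, -0.2036, 0.0405])]
lock_top [(0.54, [0.577, -0.296, 0.0721])]
tab_top [(0.94, [0.6217, -0.2907, 0.0633])]
stop_face [(0.68, [0.5659, -0.0519, 0.0508]), (0.26, [0.6756, -0.3724, 0.0197])]
carriage_face [(0.69, [0.6235, -0.2873, 0.0624])]
readout [(0.89, [0.3064, 0.2321, 0.0377]), (0.81, [0.4425, 0.666, 0.0405]), (0.61, [0.53, 0.2804, 0.041])]
zero_top [(0.55, [0.394, 0.7254, 0.0465]), (0.54, [0.2478, 0.2959, 0.0498])]
key_mid_top []
key_end_top []
top 440.4380680607634 [[ 7.19899000e-02 -9.97405165e-01  6.26093981e-04]
 [-9.72432235e-01 -7.03269845e-02 -2.22327828e-01]
 [ 2.21794956e-01  1.53965242e-02 -9.74971766e-01]] [0.14426111 0.56601043 1.05
[... 221 characters left out ...]
 [(0.82, [0.5525, -0.0494, 0.0488]), (0.51, [0.5256, 0.3185, 0.0358])]
carriage_face [(0.67, [0.6227, -0.2664, 0.0541])]
readout [(0.94, [0.4443, 0.6872, 0.0343]), (0.77, [0.5202, 0.3187, 0.0366]), (0.7, [0.2903, 0.2681, 0.037])]
zero_top [(0.42, [0.3925, 0.7293, 0.048])]
key_mid_top [(0.6, [0.4222, 0.6709, 0.0461])]
key_end_top [(0.43, [0.5019, 0.4948, 0.0435])]
wrist 347.655091550594 [[ 3.25271325e-01 -9.45620723e-01 -1.15316612e-04]
 [-9.11622579e-01 -3.13609163e-01  2.65694498e-01]
 [-2.51282387e-01 -8.63176762e-02 -9.64057270e-01]] [-0.62397651 -0.0335256   0.37897768]
slide_base []
lock_top []
tab_top []
stop_face []
carriage_face []
readout []
zero_top []
key_mid_top []
key_end_top []
```

View pics/side0.png

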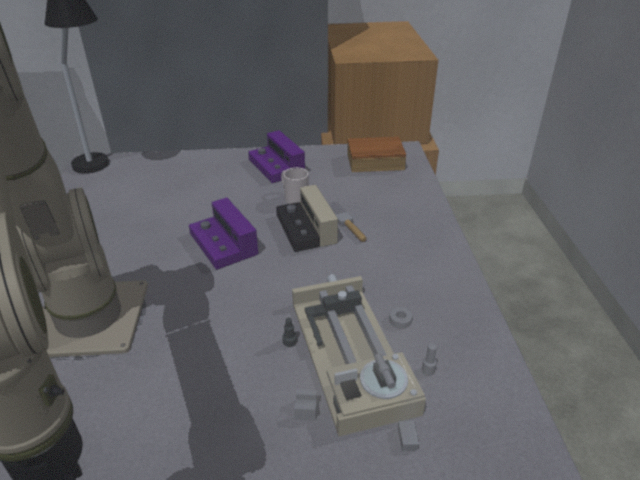

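View pics/top0.png

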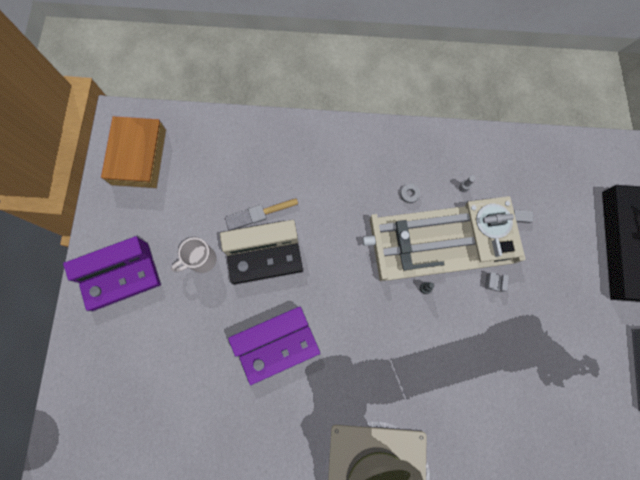

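View pics/wrist0.png

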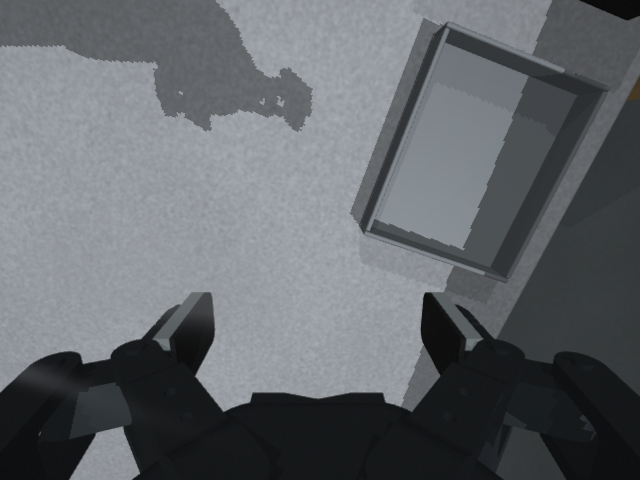

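The side picture shows the slide with its black pad at about (349,388), the stop at (340,300), and the cream/black readout at (308,220). In the top picture the pad is at (506,246), the stop bar at (403,244), the real readout at (262,252) with its zero key at (243,267).

What could be taken for the target:
- **Readout:** purple look-alikes at top (115,275) and (274,345). I choose the black/cream one.
- **Lock:** the dark catch arm at top (428,264) and the stop at (403,244). I choose the black rectangle on the carriage at (506,246).

Next is a close crop to check.

```bash
cat > h.py <<'E'
import numpy as np, cv2
from bench import robot
def crop(img,x0,y0,x1,y1,f,name):
    c=cv2.resize(img[y0:y1,x0:x1,::-1],None,fx=f,fy=f,interpolation=cv2.INTER_CUBIC); cv2.imwrite('pics/'+name,c)
def px(s,X):
    c=s['R']@np.array(X,float)+s['t']; return [round(float(s['fx']*c[0]/c[2]+s['cx']),1),round(float(s['fy']*c[1]/c[2]+s['cy']),1)]
def at(s,u,v,z):
    d=s['R'].T@np.array([(u-s['cx'])/s['fx'],(v-s['cy'])/s['fy'],1]); o=-s['R'].T@s['t']
    return np.round(o+d*(z-o[2])/d[2],4)
E
python3 - <<'E'
from h import *
s=robot.snapshot('top'); crop(s['img'],360,170,540,305,4.4,'top_c.png'); crop(s['img'],200,190,320,290,6,'top_r.png')
s=robot.snapshot('side'); crop(s['img'],270,260,440,440,3.3,'side_c.png')
E
```

```text
(no output)
```

View pics/top_c.png

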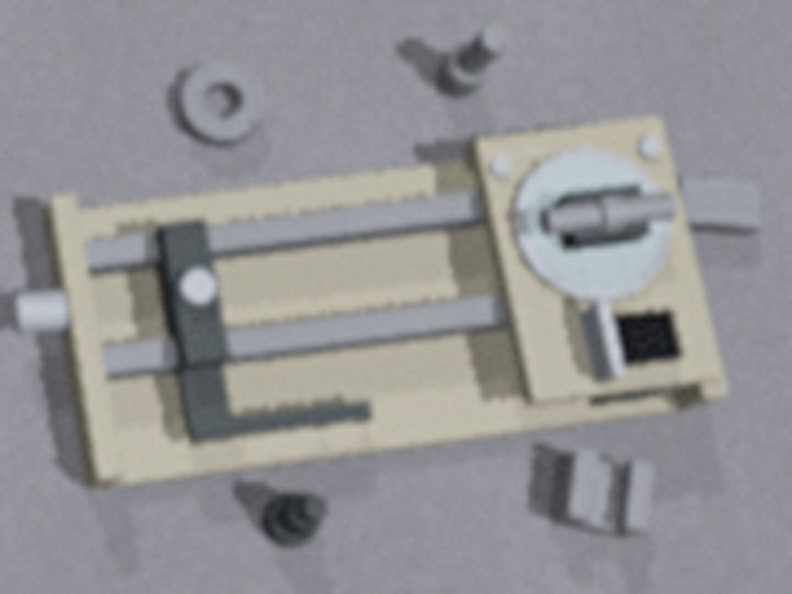

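View pics/top_r.png

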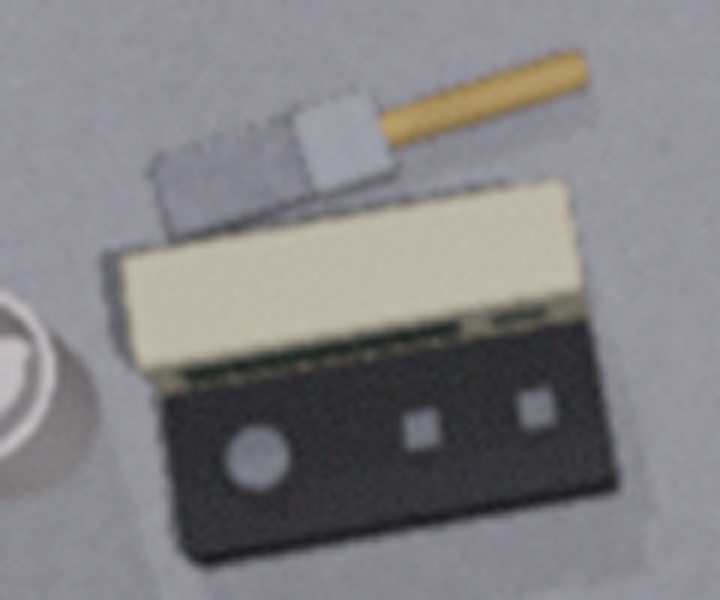

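View pics/side_c.png

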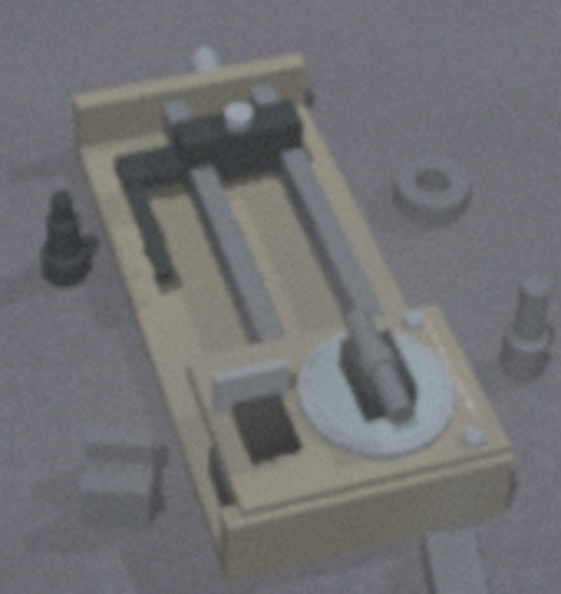

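Run:
```python
from h import *
s=robot.snapshot('top')
def T(u,v,z): return at(s,360+u/4.4,170+v/4.4,z)
for n,u,v,z in [('lock',648,337,.07),('l1',617,316,.07),('l2',668,310,.07),('l3',681,357,.07),('l4',630,364,.07),('tabn1',604,302,.084),('tabn2',621,375,.084),('tabf1',583,306,.084),('tabf2',598,379,.084),
 ('rail a',108,378,.05),('rail b',510,322,.05),('rail c',90,270,.05),('rail d',480,215,.05),('face1',473,140,.056),('face2',530,403,.056),('stop1',206,222,.063),('stop2',222,358,.063),('endL1',52,198,.05),('endL2',95,485,.05),('screw',198,286,.073),('plate r1',660,117,.056),('plate r2',727,392,.056)]: print(n,T(u,v,z))
def Q(u,v,z): return at(s,200+u/6,190+v/6,z)
for n,u,v,z in [('zero',258,459,.048),('mid',422,430,.043),('end',537,408,.043)]: print(n,Q(u,v,z))
print('mug',at(s,195,252,.09),'shaft',T(300,510,.07))
s2=robot.snapshot('side')
def S(u,v,z): return at(s2,270+u/3.3,260+v/3.3,z)
print('side lock',S(267,428,.07),'tab',S(252,382,.084),'zero',px(s2,at(s,243,266.5,.048)))
print(robot.find_in('side','zero_top')[:2],robot.find_in('side','lock_top')[:1])
o=robot.get_obs();print(o['time'])
```

```text
lock [ 0.576  -0.2994  0.07  ]
l1 [ 0.5871 -0.2819  0.07  ]
l2 [ 0.5927 -0.3113  0.07  ]
l3 [ 0.5656 -0.3179  0.07  ]
l4 [ 0.5594 -0.2887  0.07  ]
tabn1 [ 0.5911 -0.2689  0.084 ]
tabn2 [ 0.5494 -0.2777  0.084 ]
tabf1 [ 0.5879 -0.257   0.084 ]
tabf2 [ 0.5461 -0.2647  0.084 ]
rail a [0.5338 0.0056 0.05  ]
rail b [ 0.5841 -0.2277  0.05  ]
rail c [0.5978 0.0186 0.05  ]
rail d [ 0.648  -0.2105  0.05  ]
face1 [ 0.6923 -0.2046  0.056 ]
face2 [ 0.5354 -0.2366  0.056 ]
stop1 [ 0.6282 -0.0462  0.063 ]
stop2 [ 0.5476 -0.0575  0.063 ]
endL1 [0.6402 0.0428 0.05  ]
endL2 [0.4708 0.0107 0.05  ]
screw [ 0.5867 -0.0406  0.073 ]
plate r1 [ 0.7148 -0.3159  0.056 ]
plate r2 [ 0.5501 -0.3501  0.056 ]
zero [0.4808 0.3639 0.048 ]
mid [0.4991 0.2962 0.043 ]
end [0.5122 0.248  0.043 ]
mug [0.5016 0.4785 0.09  ] shaft [ 0.4619 -0.1019  0.07  ]
side lock [ 0.5785 -0.3     0.07  ] tab [ 0.5721 -0.2784  0.084 ] zero [289.8, 207.8]
[{'centre': [0.4827, 0.3595, 0.0496], 'p': 0.61}, {'centre': [0.2474, 0.2934, 0.0482], 'p': 0.56}] [{'centre': [0.5754, -0.2999, 0.0722], 'p': 0.7}]
1.8
```

The crops confirm the choice. The black pad with the aluminium tab on its stop side is at top (507,247), and the real dark/cream readout has its round key at (243,266). The slide yaw is about 0.21 rad and the gap about 170 mm. I'll move above the pad with the jaws closing.

```bash
python3 -m crank '[[[0,56,-20.3,0,0],[0,56,-20.3,0,0],[0,56,-20.3,0,0],[0,56,-20.3,0,0],[0,56,-20.3,0,0],[0,56,-20.3,0,0],[0,56,-20.3,0,0],[0,56,-20.3,0,0]]]' 30
python3 -m crank '[[[0,0,0,0,-0.18],[0,0,0,0,-0.18],[0,0,0,0,-0.18],[0,0,0,0,-0.18],[0,0,0,0,-0.18],[0,0,0,0,-0.18],[0,0,0,0,-0.18],[0,0,0,0,-0.18]]]'
```

```text
time: 2.8
tcp_pos: [0.5761, -0.2891, 0.4049]
tcp_rot: [3.141, -0.0, 0.333]
ft_force: [1.5, -0.0, 0.5]
finger_gap: -0.0004
time: 3.8
tcp_pos: [0.5748, -0.2904, 0.4047]
tcp_rot: [-3.142, 0.0, 1.78]
ft_force: [0.3, -0.4, -0.3]
finger_gap: 0.0001
```

Run:
```python
from h import *
s=robot.snapshot('wrist'); cv2.imwrite('pics/w1.png',s['img'][:,:,::-1])
for n in('lock_top','tab_top','stop_face','carriage_face'):
    print(n,[(round(d['p'],2),np.round(d['centre'],4)) for d in robot.find_in('wrist',n)][:2])
print('exp lock',px(s,[.577,-.2995,.07]),'tip',px(s,[.5748,-.2904,.232]))
```

```text
lock_top [(0.77, array([ 0.5769, -0.2989,  0.0703]))]
tab_top [(0.74, array([ 0.6251, -0.2657,  0.0596])), (0.66, array([ 0.7441, -0.2106,  0.0342]))]
stop_face [(0.97, array([ 0.5296, -0.1328,  0.0365]))]
carriage_face [(0.93, array([ 0.6276, -0.2687,  0.0574]))]
exp lock [318.4, 231.8] tip [318.7, 300.9]
```

View pics/w1.png

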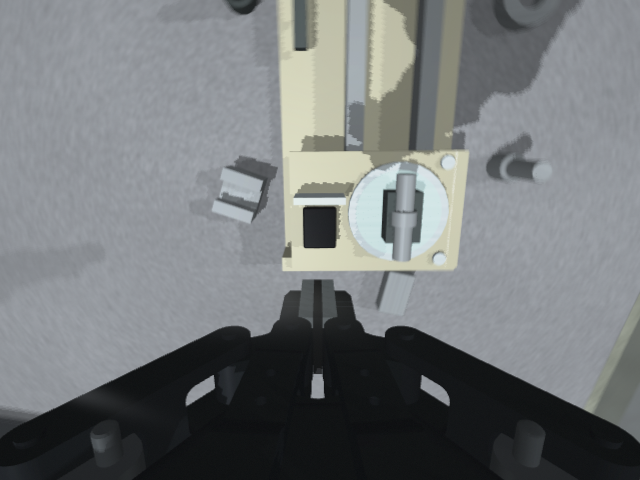

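The wrist view shows the pad at (319,228) and the tab just ahead at (320,200). The networks agree on the lock at (0.577,-0.299). Descending.

```bash
python3 -m crank '[[[0,0,0,40,0],[0,0,0,40,0],[0,0,0,40,0],[0,0,0,30,0],[0,0,0,4,0],[0,0,0,0,0]]]'
python3 - <<'E'
from h import *
s=robot.snapshot('wrist'); crop(s['img'],200,180,440,360,3,'w2.png')
E
```

```text
time: 4.8
tcp_pos: [0.5752, -0.2904, 0.2517]
tcp_rot: [3.141, 0.001, 1.773]
ft_force: [1.2, -0.0, 0.8]
finger_gap: 0.0
```

View pics/w2.png

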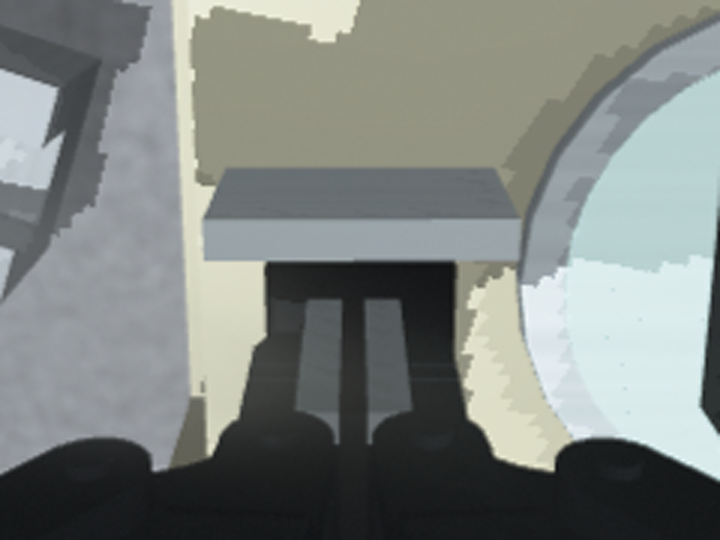

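The crop shows the closed tips over the pad, just short of the tab. I press down next.

```bash
python3 -m crank '[[[0,0,0,6,0],[0,0,0,2,0],[0,0,0,0,0]]]'; python3 -m crank '[[[0,0,0,2,0],[0,0,0,2,0],[0,0,0,0,0]]]'; python3 -m crank '[[[0,0,0,2,0],[0,0,0,0,0]]]'
```

```text
time: 5.22
tcp_pos: [0.575, -0.2904, 0.2432]
tcp_rot: [3.141, 0.001, 1.774]
ft_force: [-0.7, 0.8, 3.7]
finger_gap: -0.0003
time: 5.6
tcp_pos: [0.575, -0.2904, 0.2389]
tcp_rot: [3.141, 0.0, 1.774]
ft_force: [-1.5, 0.6, 6.0]
finger_gap: -0.0001
time: 5.85
tcp_pos: [0.5749, -0.2904, 0.2371]
tcp_rot: [3.141, 0.001, 1.774]
ft_force: [-2.5, 0.8, 6.2]
finger_gap: 0.0001
```

Contact came at tip z ≈ 0.070, and the spring force at 6 mm depth matches. Pushing towards the stop.

```bash
python3 -m crank '[[[0,2,0,0.5,0],[0,2,0,0,0],[0,4,0,0,0],[0,6,0,0,0],[0,8,0,0,0],[0,8,0,0,0],[0,8,0,0,0],[0,8,0,0,0]]]'
python3 - <<'E'
from h import *
s=robot.snapshot('wrist'); cv2.imwrite('pics/w3.png',s['img'][:,:,::-1])
s=robot.snapshot('top'); crop(s['img'],360,170,540,305,4.4,'t3.png')
E
```

```text
time: 6.85
tcp_pos: [0.5657, -0.2457, 0.2369]
tcp_rot: [3.141, 0.002, 1.773]
ft_force: [-1.7, -1.6, 6.5]
finger_gap: -0.0003
```

View pics/w3.png

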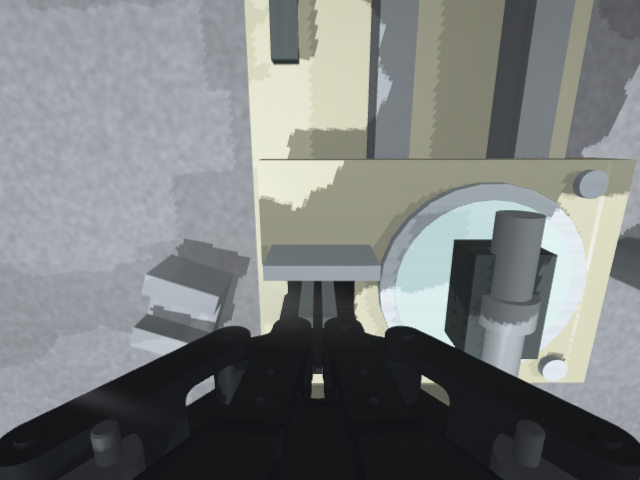

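View pics/t3.png

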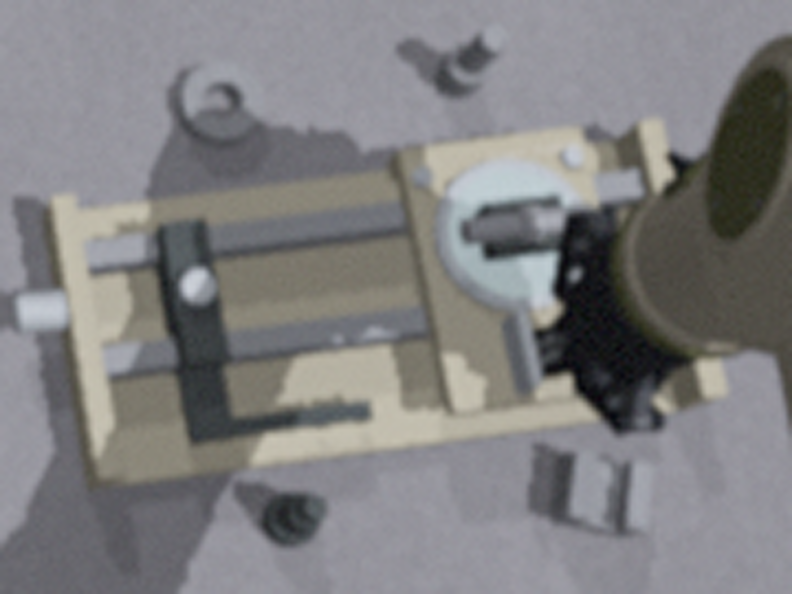

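The carriage slides with the finger: in the crop its face has gone from about (473,140) to (400,152). I'll work out the gap left.

Run:
```python
from h import *
s=robot.snapshot('top')
def T(u,v,z): return at(s,360+u/4.4,170+v/4.4,z)
y=np.array([-.211,.977,0])
f=(T(398,152,.056)+T(452,412,.056))/2; st=(T(206,222,.063)+T(222,358,.063))/2
print(f,st,(st-f)@y, (T(398,152,.056)-T(473,140,.056))@y)
```

```text
[ 0.60425 -0.17595  0.056  ] [ 0.5879  -0.05185  0.063  ] 0.12469554999999997 0.045734200000000017
```

```bash
python3 -m crank '[[[0,8,0,0,0],[0,8,0,0,0],[0,8,0,0,0],[0,8,0,0,0],[0,8,0,0,0],[0,8,0,0,0],[0,8,0,0,0],[0,8,0,0,0]]]'; python3 -m crank '[[[0,8,0,0,0],[0,8,0,0,0],[0,6,0,0,0],[0,4,0,0,0],[0,0,0,0,0]]]'
python3 - <<'E'
from h import *
s=robot.snapshot('wrist'); cv2.imwrite('pics/w4.png',s['img'][:,:,::-1])
s=robot.snapshot('top'); crop(s['img'],360,170,540,305,4.4,'t4.png')
E
```

```text
time: 8.0
tcp_pos: [0.5527, -0.183, 0.2368]
tcp_rot: [3.141, 0.001, 1.773]
ft_force: [-1.3, -1.6, 6.9]
finger_gap: 0.0
time: 8.62
tcp_pos: [0.5474, -0.157, 0.2366]
tcp_rot: [3.141, 0.0, 1.774]
ft_force: [-2.2, 0.1, 7.3]
finger_gap: -0.0004
```

View pics/w4.png

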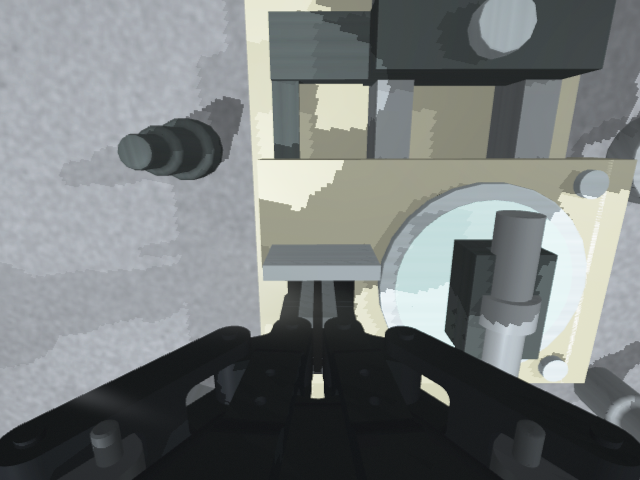

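View pics/t4.png

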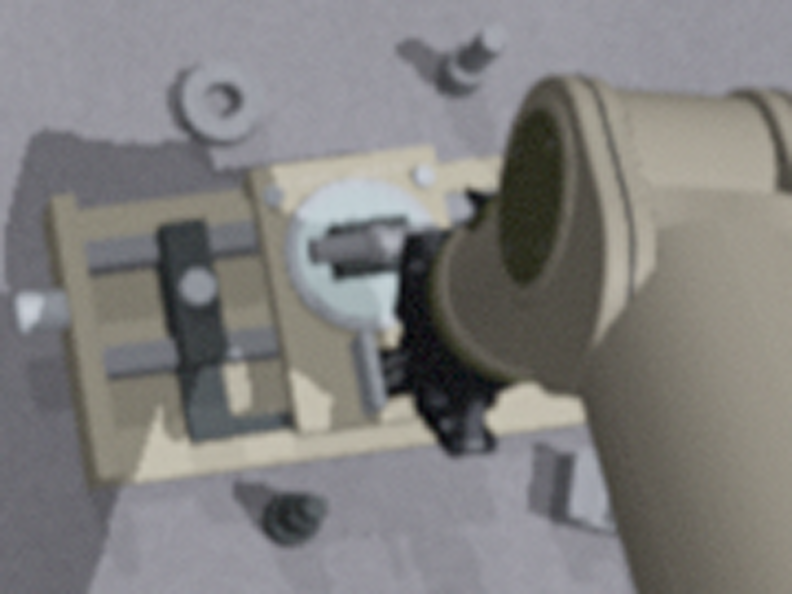

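Run:
```python
from h import *
s=robot.snapshot('wrist'); y=np.array([-.207,.978,0])
f=at(s,480,159,.056); st=at(s,480,69,.063)
print(f,st,(st-f)@y)
s=robot.snapshot('top')
def T(u,v,z): return at(s,360+u/4.4,170+v/4.4,z)
f=(T(250,172,.056)+T(299,435,.056))/2; st=(T(206,222,.063)+T(222,358,.063))/2
print((st-f)@y)
crop(robot.snapshot('wrist')['img'],240,0,640,200,2,'w4c.png')
```

```text
[ 0.6017 -0.0834  0.056 ] [ 0.5879 -0.0522  0.063 ] 0.0333702
0.035204850000000024
```

View pics/w4c.png

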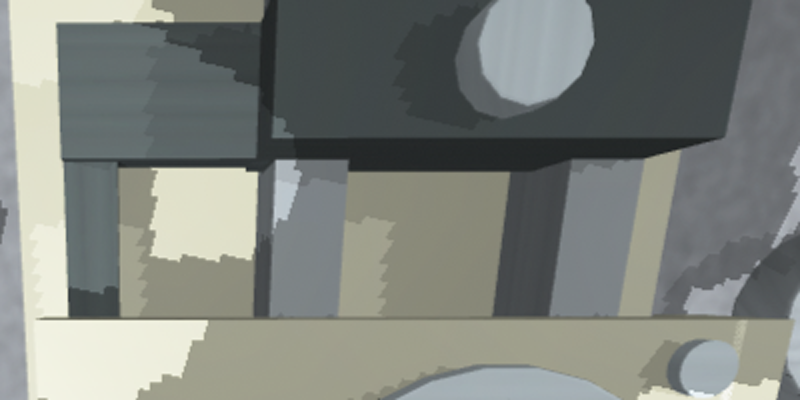

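The face edge is at row 159 and the stop's top edge at row 69, so about 33 mm remain. I advance 24 mm and re-measure.

```bash
python3 -m crank '[[[0,4,0,0,0],[0,5,0,0,0],[0,5,0,0,0],[0,5,0,0,0],[0,4,0,0,0],[0,2,0,0,0],[0,0,0,0,0]]]'
python3 - <<'E'
from h import *
s=robot.snapshot('wrist'); crop(s['img'],240,60,640,200,2,'w5.png')
for n in ('stop_face','lock_top'): print([(round(d['p'],2),np.round(d['centre'],4)) for d in robot.find_in('wrist',n)][:2])
E
```

```text
time: 9.75
tcp_pos: [0.5424, -0.1327, 0.2366]
tcp_rot: [3.141, 0.001, 1.774]
ft_force: [-2.1, -0.1, 7.0]
finger_gap: 0.0002
[(0.81, array([ 0.5735, -0.047 ,  0.0626]))]
[(0.65, array([ 0.5511, -0.1279,  0.0628])), (0.36, array([ 0.7049, -0.072 ,  0.0184]))]
```

View pics/w5.png

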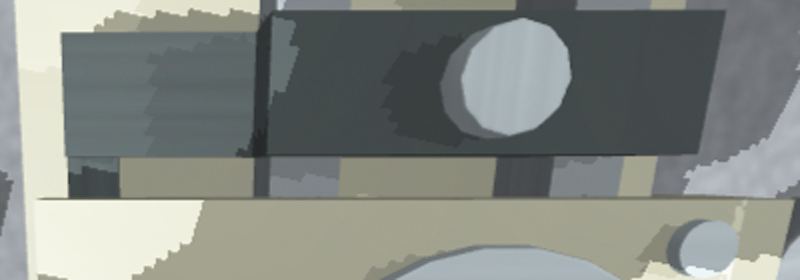

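```bash
python3 - <<'E'
from h import *
s=robot.snapshot('wrist'); y=np.array([-.207,.978,0])
f=at(s,480,159,.056); st=at(s,480,137.2,.063); print((st-f)@y)
E
python3 -m crank '[[[0,2,0,0,0],[0,2,0,0,0],[0,1,0,0,0],[0,1,0,0,0],[0,0,0,0,0]]]'
```

```text
0.008731200000000012
time: 10.58
tcp_pos: [0.5412, -0.1271, 0.2366]
tcp_rot: [3.141, 0.001, 1.773]
ft_force: [-2.0, -1.2, 6.9]
finger_gap: -0.0001
```

```bash
python3 -m crank '[[[0,1,0,0,0],[0,0.5,0,0,0],[0,0,0,0,0]]]';  python3 -m crank '[[[0,0.5,0,0,0],[0,0.5,0,0,0],[0,0,0,0,0]]]'
python3 - <<'E'
from h import *
s=robot.snapshot('wrist'); crop(s['img'],240,60,640,200,2,'w6.png')
E
```

```text
time: 10.95
tcp_pos: [0.541, -0.1257, 0.2366]
tcp_rot: [3.141, 0.001, 1.773]
ft_force: [-1.4, -2.1, 7.3]
finger_gap: -0.0001
time: 11.32
tcp_pos: [0.5408, -0.1247, 0.2366]
tcp_rot: [3.141, 0.001, 1.773]
ft_force: [-2.6, -1.4, 7.1]
finger_gap: -0.0001
```

View pics/w6.png

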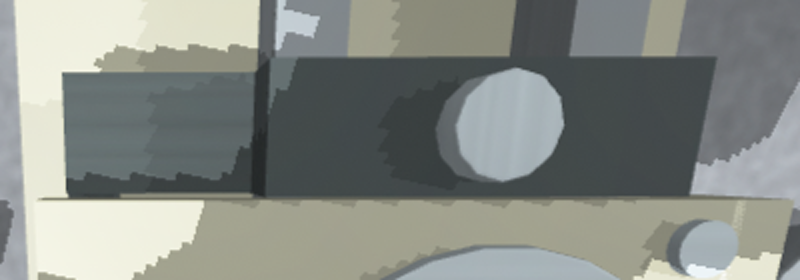

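About 0.7 mm remains by the picture: the stop's edge is at crop row 195 and the face at row 198. I go on in half-millimetre steps and watch the force.

```bash
python3 -m crank '[[[0,0.5,0,0,0],[0,0,0,0,0]]]';  python3 -m crank '[[[0,0.5,0,0,0],[0,0,0,0,0]]]'; python3 -m crank '[[[0,0.4,0,0,0],[0,0,0,0,0]]]'
```

```text
time: 11.62
tcp_pos: [0.5407, -0.1243, 0.2366]
tcp_rot: [3.141, 0.001, 1.773]
ft_force: [-1.1, -0.7, 7.4]
finger_gap: 0.0001
time: 11.88
tcp_pos: [0.5405, -0.1238, 0.2366]
tcp_rot: [3.141, 0.001, 1.773]
ft_force: [-1.5, -2.1, 7.6]
finger_gap: 0.0001
time: 12.12
tcp_pos: [0.5405, -0.1237, 0.2367]
tcp_rot: [3.141, 0.001, 1.773]
ft_force: [-1.8, -3.2, 7.5]
finger_gap: -0.0003
```

```bash
python3 -m crank '[[[0,0.4,0,0,0],[0,0,0,0,0]]]'; python3 -m crank '[[[0,0,0,0,0]]]'
python3 - <<'E'
from h import *
s=robot.snapshot('wrist'); crop(s['img'],240,60,640,200,2,'w7.png')
print(robot.get_obs()['ft_force'])
E
```

```text
time: 12.38
tcp_pos: [0.5405, -0.1236, 0.2367]
tcp_rot: [3.141, 0.002, 1.773]
ft_force: [-2.1, -4.2, 7.1]
finger_gap: 0.0003
time: 12.5
tcp_pos: [0.5405, -0.1236, 0.2367]
tcp_rot: [3.141, 0.002, 1.773]
ft_force: [-1.9, -3.5, 7.4]
finger_gap: 0.0
[-1.26330202 -3.65490314  7.29662631]
```

View pics/w7.png

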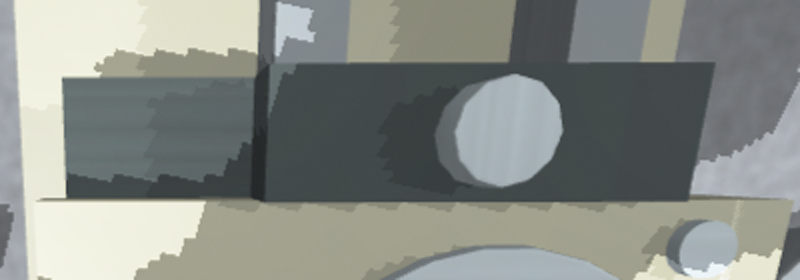

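Contact is made: the stop's edge now meets the face edge, the tool no longer advances and the force is rising. I let the button up straight while keeping the light push.

```bash
python3 -m crank '[[[0,0,0,-2,0],[0,0,0,-2,0],[0,0,0,-2,0],[0,0,0,-2,0],[0,0,0,-1.5,0],[0,0,0,0,0],[0,0,0,0,0]]]'; python3 -m crank '[[[0,-1.5,0,0,0],[0,-1,0,-3,0],[0,0,0,-20,0],[0,0,0,-40,0],[0,0,0,-40,0],[0,0,0,-30,0],[0,0,0,0,0]]]'
python3 - <<'E'
from h import *
s=robot.snapshot('wrist'); crop(s['img'],200,100,470,280,2.9,'w8.png')
for n in ('stop_face','lock_top','carriage_face'): print([(round(d['p'],2),np.round(d['centre'],4)) for d in robot.find_in('wrist',n)][:2])
E
```

```text
time: 13.42
tcp_pos: [0.5402, -0.1223, 0.2455]
tcp_rot: [-3.141, -0.0, 1.774]
ft_force: [-0.0, 0.7, -0.3]
finger_gap: -0.0002
time: 14.3
tcp_pos: [0.5414, -0.1246, 0.3827]
tcp_rot: [3.137, 0.003, 1.774]
ft_force: [0.7, 1.1, -0.3]
finger_gap: -0.0003
[(0.86, array([ 0.5711, -0.0432,  0.0607]))]
[(0.89, array([ 0.5449, -0.1303,  0.0694]))]
[(0.72, array([ 0.5935, -0.1006,  0.0611])), (0.65, array([ 0.5411, -0.1326,  0.0685]))]
```

View pics/w8.png

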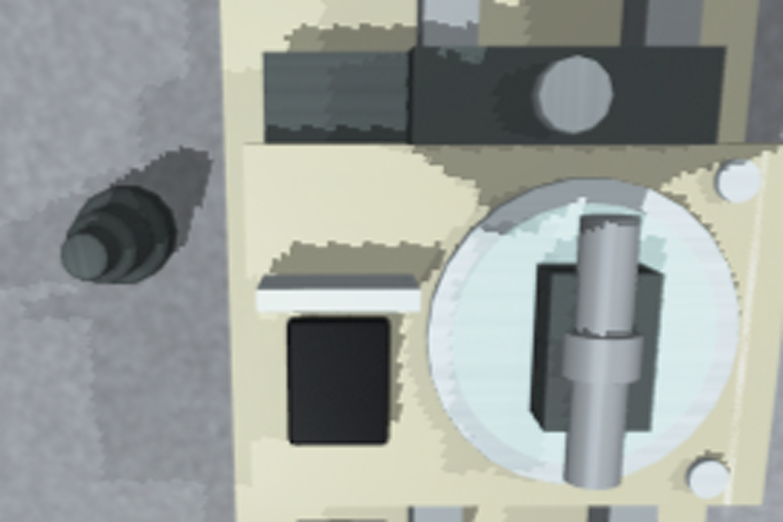

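The button looks up, with its top at z ≈ 0.069, and the face is flush with the stop at crop row 143. The tool went on 1.3 mm once unloaded, so the finger had been driving the pad by friction. I triangulate the pad's height and the gap.

Run:
```python
from h import *
w=robot.snapshot('wrist')
s=robot.snapshot('side'); t=robot.snapshot('top')
crop(s['img'],270,260,440,440,3.3,'s8.png'); crop(t['img'],360,170,540,305,4.4,'t8.png')
y=np.array([-.207,.978,0]);x=np.array([.978,.207,0])
for n in('lock_top',):
  for c,S in(('side',s),('wrist',w),('top',t)): 
    print(c,[(round(d['p'],2),np.round(d['centre'],4)) for d in robot.find_in(c,n)][:1])
    m=robot.silhouettes(c,n)
    if m: 
        v,u=np.nonzero(m[0]['pixels']); print(' pix',u.mean(),v.mean(),len(u),[at(S,u.mean(),v.mean(),z)[:2] for z in(.062,.07)])
# gap: face row and stop row in wrist crop
u=200+560/2.9
print('gap',(at(w,u,100+143/2.9,.063)-at(w,u,100+145/2.9,.056))@y)
print('pad size',[ (at(w,200+a/2.9,100+381/2.9,z)) for z in(.062,.07) for a in(288,390)])
```

```text
side [(0.46, array([ 0.5399, -0.1331,  0.0681]))]
 pix 324.63392857142856 325.36160714285717 224 [array([ 0.5431, -0.1229]), array([ 0.5425, -0.1308])]
wrist [(0.68, array([ 0.5412, -0.1312,  0.0684]))]
 pix 319.87917425622345 232.55737704918033 1647 [array([ 0.5427, -0.1298]), array([ 0.5423, -0.1278])]
top [(0.68, array([ 0.5426, -0.1284,  0.0752]))]
 pix 440.3503184713376 255.7579617834395 157 [array([ 0.5419, -0.1334]), array([ 0.5402, -0.1312])]
gap 0.0007224000000000072
pad size [array([ 0.5255, -0.1323,  0.062 ]), array([ 0.5547, -0.1263,  0.062 ]), array([ 0.5255, -0.1302,  0.07  ]), array([ 0.5539, -0.1244,  0.07  ])]
```

View pics/s8.png

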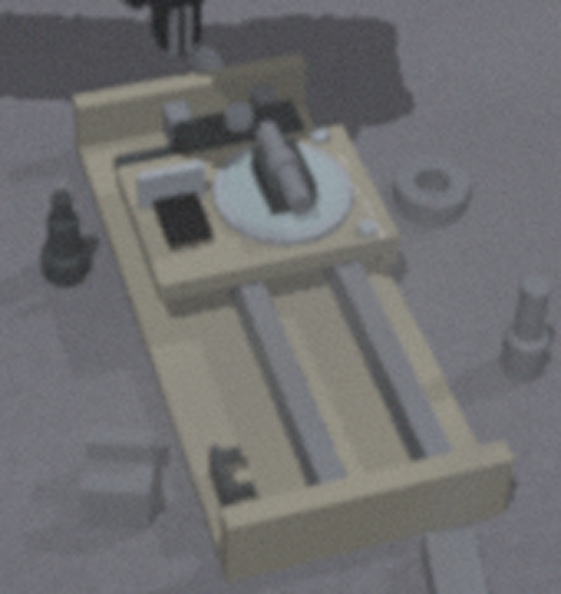

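From the side, the pad sits at the rear of the tab with the plate against the stop. Side and top rays for the pad agree only at z ≈ 0.070, so the button is up, and the gap is about 0.7 mm. Next, the zero key.

```bash
python3 -m crank '[[[0,54,4.5,0,0],[0,54,4.5,0,0],[0,54,4.5,0,0],[0,54,4.5,0,0],[0,54,4.5,0,0],[0,54,4.5,0,0],[0,54,4.5,0,0],[0,54,4.5,0,0]]]'; python3 -c "
from bench import robot;print(robot.get_obs()['joints'])"; python3 -m crank '[[[0,0,0,0,0.18],[0,0,0,0,0.18],[0,0,0,0,0.18],[0,0,0,0,0.18],[0,0,0,0,0.18],[0,0,0,0,0.18],[0,0,0,0,0.18],[0,0,0,0,0.18]]]'
python3 - <<'E'
from h import *
print(robot.get_obs()['joints'])
s=robot.snapshot('wrist'); cv2.imwrite('pics/w9.png',s['img'][:,:,::-1])
for n in('zero_top','key_mid_top','key_end_top'):
    print(n,[(round(d['p'],2),np.round(d['centre'],4)) for d in robot.find_in('wrist',n)][:2])
E
```

```text
time: 15.95
tcp_pos: [0.4887, 0.3069, 0.3788]
tcp_rot: [3.141, 0.0, 1.773]
ft_force: [1.0, -0.2, 0.2]
finger_gap: -0.0001
[ 0.05228287  0.35954469 -0.85454225  1.59303732  0.27826859  1.31605915
 -0.63889493]
time: 16.95
tcp_pos: [0.489, 0.3054, 0.3786]
tcp_rot: [3.142, 0.0, 0.328]
ft_force: [-0.8, -0.0, 0.1]
finger_gap: 0.0002
[-0.11316731  0.3048959  -0.63197034  1.60279338  0.18540186  1.29477454
 -2.01681181]
zero_top [(0.6, array([0.4847, 0.3681, 0.0462]))]
key_mid_top [(0.73, array([0.5015, 0.2951, 0.0438])), (0.2, array([0.4845, 0.3679, 0.0509]))]
key_end_top [(0.71, array([0.5187, 0.2537, 0.0465]))]
```

View pics/w9.png

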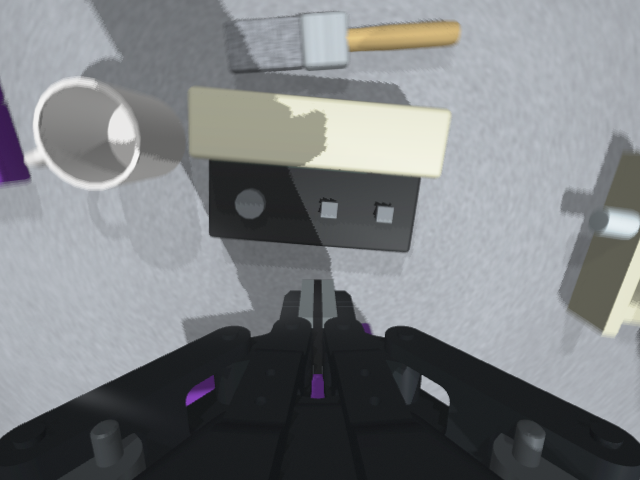

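The wrist view shows the black/cream readout with its zero key at (250,204) and the small keys at (329,209) and (384,213).

Run:
```python
from h import *
s=robot.snapshot('wrist'); o=robot.get_obs()
z=at(s,250,204.5,.048); print(z, at(s,329,209,.043),at(s,384,213,.043))
z=(z+[.4808,.3639,.048])/2
from scipy.spatial.transform import Rotation as R
print(z,R.from_euler('xyz',o['tcp_rot']).inv().apply(np.r_[z[:2],.173+.060]-o['tcp_pos'])*1000)
```

```text
[0.4834 0.3667 0.048 ] [0.5015 0.2999 0.043 ] [0.5143 0.2523 0.043 ]
[0.4821 0.3653 0.048 ] [ 13.36174286 -58.73803022 145.64508338]
```

```bash
python3 -m crank '[[[0,6.7,-29.4,0,0],[0,6.7,-29.4,0,0],[0,0,0,0,0.06],[0,0,0,45,0],[0,0,0,45,0],[0,0,0,40,0],[0,0,0,10,0],[0,0,0,0,0]]]'
python3 - <<'E'
from h import *
s=robot.snapshot('wrist'); cv2.imwrite('pics/w10.png',s['img'][:,:,::-1])
s=robot.snapshot('side'); crop(s['img'],250,150,380,260,5,'s10.png')
E
```

```text
time: 18.2
tcp_pos: [0.4826, 0.3655, 0.2392]
tcp_rot: [-3.141, 0.0, 0.275]
ft_force: [-0.2, 0.4, 1.0]
finger_gap: 0.0002
```

View pics/w10.png

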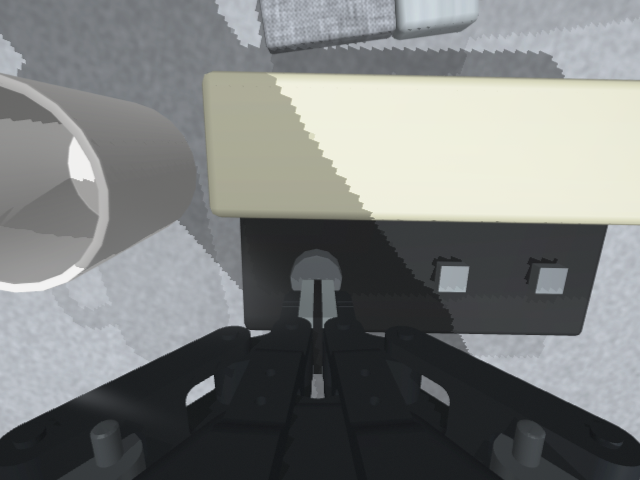

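View pics/s10.png

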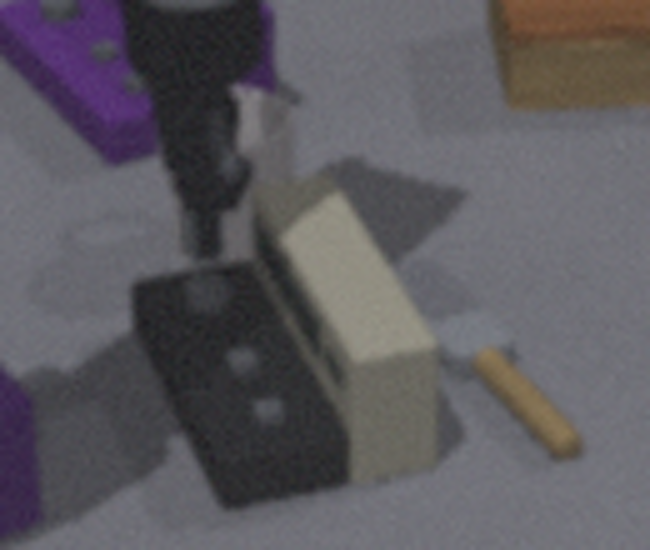

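The tips are centred over the zero key at (317,268) and clear of the housing and the small keys. Pressing.

```bash
python3 -m crank '[[[0,0,0,8,0],[0,0,0,8,0],[0,0,0,2,0],[0,0,0,1.5,0],[0,0,0,1,0],[0,0,0,1,0],[0,0,0,0,0]]]'
```

```text
time: 19.18
tcp_pos: [0.4824, 0.3653, 0.2176]
tcp_rot: [3.141, -0.0, 0.274]
ft_force: [-2.9, -3.3, 6.0]
finger_gap: -0.0
```

The key has bottomed: 6 N against its 3.5 N spring. I release it and lift clear.

```bash
python3 -m crank '[[[0,0,0,0,0],[0,0,0,-3,0],[0,0,0,-5,0],[0,0,0,-20,0],[0,0,0,-50,0],[0,0,0,-50,0],[0,-20,20,-30,0],[0,0,0,0,0]]]'
python3 - <<'E'
from h import *
s=robot.snapshot('wrist'); cv2.imwrite('pics/w11.png',s['img'][:,:,::-1])
t=robot.snapshot('top'); crop(t['img'],360,170,540,305,4.4,'t11.png')
print(robot.find_in('wrist','zero_top')[:1])
E
```

```text
time: 20.18
tcp_pos: [0.4684, 0.3403, 0.3793]
tcp_rot: [-3.141, -0.006, 0.273]
ft_force: [-0.5, 0.1, -0.1]
finger_gap: -0.0002
[{'centre': [0.4823, 0.3658, 0.0452], 'p': 0.96}]
```

View pics/w11.png

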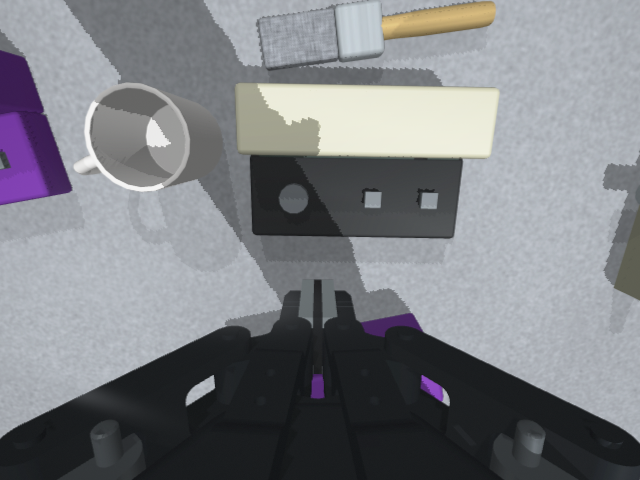

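View pics/t11.png

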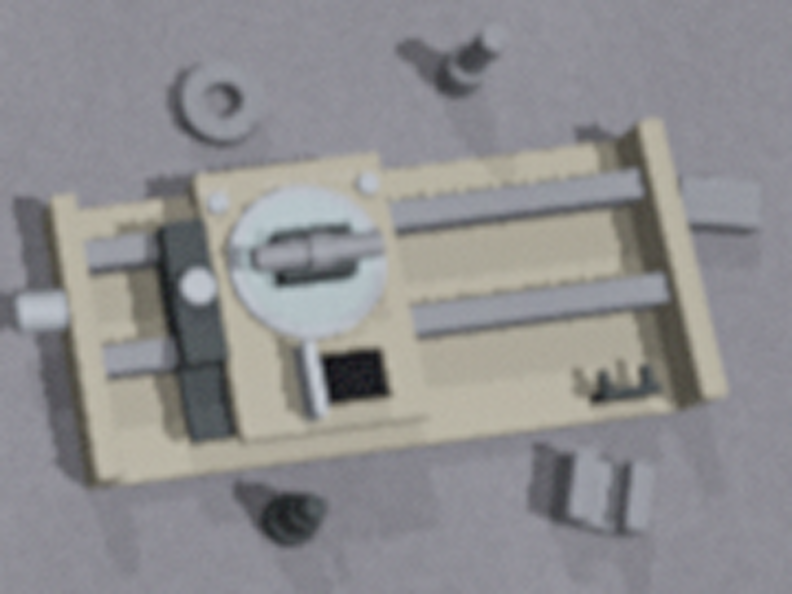

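The top crop shows the carriage against the stop, the stop's screw head still at (198,286) as at the start, and the bystanders unmoved. In the wrist view the robot is clear of the readout and the zero key is free at (293,199). Handing in.

```bash
python3 -c "
from bench import robot
print(robot.get_obs()['ft_force']); print(robot.sign_off())"
```

```text
[-0.26208054 -0.85281608 -0.62700389]
the job is handed in; nothing more can be done
None
```

I held the lock button about 6 mm down with the closed fingertips and slid the carriage about 170 mm to the stop. I stopped pushing when the tool no longer advanced and the force rose to about 4 N. I then let the button up, pressed the zero key to its end (about 6 N), and lifted clear. I handed the job in at about 20 s of the 50 s; no verdict was reported.

**Last checks that agreed:**
- **Carriage and stop:** the gap measured about 0.7 mm from the wrist picture after the button came up. In the final top picture the stop's screw head is at the same pixel as at the start.
- **Lock button:** after release, side and top views agreed only on a height of about 70 mm, which is fully up. I did not measure it again after pressing the zero key.
- **Clearance:** the wrist force was near zero at the end. The small keys and the bystanders that show in the last pictures look untouched; the gauge block's lower part is hidden by the slide's end.

**Checks that were less certain:**
- **Push tab:** the tool crept 1.3 mm forward when the button was released. The carriage was therefore probably driven by friction on the pad rather than by the tab; the pictures still showed it against the stop.
- **Zero key:** the network put the released key at 45 mm against 48 mm nominal. That is within its 4 mm error, but it does not by itself prove the key is fully up.

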